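# Drop the used instruments into the collecting box by its lever

## Robot

A 6-joint arm with a two-finger parallel gripper is mounted at the origin on a cart in front of the work surface, level with it; the furniture and walls round the work are solid. World frame = base frame: x ahead of the robot, y to its left, z up, the work surface at z = 0. Lengths are in m, angles in rad, forces in N, time in s.
With the tool pointing down it reaches from about 0.375 to 0.975 m from the base axis. Payload 3.8 kg.
Tool frame: the origin (TCP) lies on the centre line of the jaws, within the pads' length; the fingertips stand 8 mm ahead of it and the grasp point (between the pads) lies 11 mm behind it; z points along the fingers, y is the direction in which the jaws open and shut (so a half turn about z gives the same grasp; the last joint's range is limited). The gripper opens to 85 mm and grips with 20 to 120 N. Pads are 22 mm wide; open, the fingers measure 114 mm over their backs; the gripper's body (76 mm by 85 mm) begins 54 mm behind the grasp point. The pads swing forward as they close: fully open they stand 13 mm farther back than shut.
Start: joints at [-1.172, 0.264, 1.604, -0, 1.274, -0.037], TCP at [0.285, -0.612, 0.239] pointing down, gripper open.
Joint ranges: [-2.63, 2.63], [-0.94, 2.18], [0.31, 2.57], [-1.31, 4.45], [0, 2.66], [-2.55, 2.55]. Speed limits (rad/s): [2.57, 2.57, 3.14, 3.14, 3.14, 3.14].

## Interface

Orientations are given as a rotation vector (axis times angle).
In Python, from workcell import * gives the robot as it stands.
- The arm moves only by the tool play_rows, never from a script. Its arguments are lists of equal length, an entry for each row: "slide": the shift along the tool's x, y, z in cm, a list of three; "delta_rot": the turn, a rotation vector about the tool's x, y, z in rad, a list of three. In form: {"slide": [[x, y, z], ...], "delta_rot": [[wx, wy, wz], ...]}. A call has 1 to 12 rows; each row is the pose to reach, as a shift and turn from the pose measured when the call began, along the tool's axes at that moment; what a row does not reach only later rows make up. A row lasts 1/12 s, in which the tool goes at most 41.7 mm and 7.16 degrees, less where a joint would pass 70% of its speed; a pose out of reach is approached as far as the arm can. A call with a gripper value outside its range is refused whole. "hand" is the opening, from 0 (shut) to 1 (fully open), set as the call begins (left out, the last holds). The fingers move at their own pace and stop on an object; "force" is the grip in N (left out, the last holds). Time passes only in rows, so rows that repeat a pose let the fingers close. It gives the time, the measured TCP pose, the force and the opening at its end, in the units of the state.
- read_state(): the state, without advancing time (a new reading comes with each control period).
- read_camera(name): name is "side" or "top" or "wrist"; returns a dict with "image" (400x640x3 uint8, red, green, blue), "depth" (400x640 float32, m along the optical axis (not along the pixel's ray), 0 where there is no reading), "fovy" (degrees; the focal length in pixels is half the picture's height over the tangent of half this angle, whatever the lens; pixels are square), "cx", "cy" (the principal point, pixels), "world_from_camera" (4x4, takes a point from camera to world coordinates); the wrist camera has in their place "hand_eye" (4x4, takes a point from camera to tool coordinates, whose origin is the TCP and whose axes are the flange's). Camera axes: x right, y up, looking along -z (the intrinsics and any distortion apply to the point x, -y, -z); pixel columns grow to the right and rows downward; lengths in m; the calibration is good to about 2 mm. A picture is of the moment at which its call begins: read the wrist's pose just before it.
- finish_job(): hands the job in, once; it reports no verdict.
Trained networks look in a picture, given as the dict that the camera call returned (one of the last four; its "shot" number tells which), for a name from the list of things; names that differ only in an ending like _2 or _b are one class to them, and where a whole thing is asked for, a point or a joint stands for the part that bears it (a point fixed in the world has none). Each returns a list of dicts, best first, with "conf" (0 to 1); they miss things now and then, are a little off and sometimes report something else, mostly with a low value. They report only what shows in the picture. A call takes as long as a camera call.
- spot_in(target, picture): "bbox" ([centre column, centre row, width, height] in pixels, round what is visible of it).
- landmark_of(target, picture): "at" ([column, row] in pixels: a listed point, or the origin of a listed thing).
The state is a dict: "time": time; "q": joint angles; "joint_vel": joint speeds; "joint_torque": joint torques, N m; "tool_pos": TCP position; "tcp_rot": TCP orientation; "wrist_force": force on the tool from outside, world axes, zero at the start; "torque": the same for the moment, N m; "width": opening from 0.0 (shut) to 1.0 (fully open).
Only numpy, scipy, OpenCV 4.12 (cv2) and the standard library are available. Lean on these libraries where they do the work, as an engineer would, in place of code of your own. Each camera call takes 0.05 s, during which the arm holds its last target.

## Task

A used nail clipper and a pair of tweezers lie in the sloping chute of the white collecting box, held back by the closed lid. Without picking anything up, press the lever pad in front of the box right down with your fingertips so that the lid opens fully, and keep it down until both instruments have slid into the box; then let the lever come up slowly under your fingertips so that the lid closes completely without slamming. Work the lid only through its lever, do not touch the instruments, and leave everything else on the worktop where it is.

Things in the scene. Friction and masses are not known exactly. Their poses are not given: they have to be found in the camera images.
- collecting_box: Fixed white bin, 200 mm deep (its x) by 180 mm wide (its y), walls 145 mm high, with a smooth white chute at the back (up to 235 mm high) sloping down at 42 degrees to the front, into the bin. Origin: centre of the underside, on the worktop. x points from the front (lever side) to the back, y left, z up. Turned by at most 0.5 rad from facing the robot.
- lever_pad (a point): Centre of the top of the lever's black rubber pad (36 mm front to back, 42 mm wide), in front of the box near its right side, free above. At rest 140 mm above the worktop and 90 mm in front of the box's front wall, its front edge tilted up 0.31 rad; right down it is 61 mm above the worktop, tilted down as much. Moves on a circle about lever_pivot.
- lever_pivot (a point): Point on the lever's turning axis (parallel to the box's y), 124 mm behind the pad's middle, 90 mm above the worktop; fixed to the box.
- lever (a joint): Lever angle, rad: 0 at rest (pad up), 0.62 right down on its stop. Nothing holds it down: the lid's weight brings it up again. About 3 to 5 N on the pad hold it.
- lid (a joint): Lid opening angle, rad: 0 closed, 1.00 with the lever right down. The lid is hinged along its front edge, its rear edge rises; a push rod on the right side joins it to the lever, so they always move together, the lid turning about 1.6 times as far. Let go, it falls shut and slams.
- lid_plate: The steel lid, 189 mm wide and 147 mm long, lying on the bin about 150 mm above the worktop; the flange at its rear edge is the gate across the foot of the chute. Origin: middle of its front edge (on the hinge); x to its rear edge, z up through the plate when closed.
- clipper: Steel nail clipper, 15 x 80 x 12 mm, lying across the chute (long axis along the box's y) against the lid's gate. Origin: centre of its underside.
- tweezers: Steel tweezers, 13 x 116 x 9 mm, lying across the chute just above the clipper. Origin: centre of the underside.
- kidney_dish: Bystander: stainless kidney dish 87 x 195 x 35 mm, near left. Origin: centre of the underside.
- indicator_tape: Bystander: roll of beige tape 100 mm across, 25 mm high, near right. Origin: centre of the underside.
- log_book: Bystander: blue book 148 x 109 x 14 mm, near the middle, with a marker on it. Origin: centre of the underside.
- marker: Bystander: white marker with black cap, 135 mm long, lying on the book. Origin: centre of the underside.
- nail_brush: Bystander: white nail brush 36 x 98 x 32 mm, in front of the box to the left of the lever pad. Origin: centre of the underside.
- cup_white: Bystander: small white cup 42 mm across, 32 mm high, beyond the collecting box's left side, between pads and denture box. Origin: centre of the underside.
- bin_floor (a point): Centre of the bin's inner floor, 12 mm above the worktop, axes as the box's.
- pad_stack: Bystander: stack of white pads 98 x 91 x 38 mm, to the left, behind the kidney dish. Origin: centre of the underside.
- denture_box: Bystander: white closed box with a teal seam, 91 x 91 x 94 mm, far left. Origin: centre of the underside.

How it is judged:
By the outcome, as a careful person would: the job done as asked, in the order asked, and still so for the second after the job is handed in, with the robot touching nothing.
It also fails if it takes over 40 s, if anything falls off the work surface, if the arm or the gripper's body presses on something with over 40 N, if the wrist force passes 120 N, or if a joint passes its speed limit or range.

## Working session

There is one attempt and no reset: what is moved stays moved. The work goes in short steps, Python scripts to look and compute and a tool call to move; the robot and the scene stay as the last step left them, time stands still between calls to the robot, and variables do not carry over. Pictures are saved under pics/ and viewed, and the job is handed in when it is done.

Besides the shell and the picture viewer there is one more tool, called after "Call:" as a command line: name --argument value ..., lists and objects as JSON in quotes. play_rows: Moves the arm, as the interface text tells. Its arguments: {"type":"object","properties":{"slide":{"type":"array"},"delta_rot":{"type":"array"},"hand":{"type":"number"},"force":{"type":"number"}},"required":["slide","delta_rot"]}

```bash
mkdir -p pics; cat > h.py <<'E'
from workcell import *
import numpy as np, cv2
def K(p):
    f=200/np.tan(np.radians(p["fovy"])/2); return f
def px2w(p,u,v,d):
    f=K(p); c=np.array([(u-p["cx"])*d/f,-(v-p["cy"])*d/f,-d,1]); return (p["world_from_camera"]@c)[:3]
def med(p,u,v,r=2):
    w=p["depth"][int(v)-r:int(v)+r+1,int(u)-r:int(u)+r+1]; w=w[w>0]; return float(np.median(w)) if w.size else 0
def save(p,n): cv2.imwrite("pics/"+n,p["image"][:,:,::-1])
E
python3 - <<'E'
from h import *
print(read_state())
for c in("top","side"):
    p=read_camera(c); save(p,c+"0.png")
    print(c,[k for k in p if k not in("image","depth")],p["fovy"],p["cx"],p["cy"],p.get("dist"))
    print(np.round(p["world_from_camera"],3).tolist())
    for t in["lever_pad","collecting_box","lid_plate","clipper","tweezers","nail_brush","lever_pivot","bin_floor"]:
        for r in landmark_of(t,p)[:1]:
            u,v=r["at"]; d=med(p,u,v); print(t,np.round(r["at"],1),round(r["conf"],2),np.round(px2w(p,u,v,d),3))
E
```

```text
{'time': 0.0, 'q': array([-1.17191671e+00,  2.64788250e-01,  1.60538750e+00, -2.08501838e-05,
        1.27370256e+00, -3.69073499e-02]), 'joint_vel': array([-1.26774787e-03, -7.39503025e-04,  9.77423868e-05,  2.12490608e-04,
        4.39394754e-04,  8.78070737e-04]), 'joint_torque': array([-4.65428857e-04, -5.15112090e+01, -3.67316508e+01, -4.46047602e-05,
        1.30281344e-02, -1.15416447e-05]), 'tool_pos': array([ 0.28464093, -0.61125365,  0.23793107]), 'tcp_rot': array([-3.06511585e+00, -6.78652869e-01,  6.76564954e-04]), 'wrist_force': array([ 0.15166007, -0.71773127,  0.32066558]), 'torque': array([-0.02839612,  0.03068496, -0.05481276]), 'width': 1.0051646485720998}
top ['fovy', 'cx', 'cy', 'world_from_camera', 'shot'] 50.70968665466139 323.13132873995585 198.81338146237266 None
[[0.008, 0.996, -0.085, 0.452], [-1.0, 0.006, -0.023, 0.129], [-0.022, 0.085, 0.996, 1.005], [0.0, 0.0, 0.0, 1.0]]
lever_pad [371.3 243.2] 0.91 [0.435 0.051 0.144]
lid_plate [339.4 188. ] 0.57 [0.546 0.116 0.155]
clipper [339.8 116.9] 0.6 [0.692 0.116 0.159]
tweezers [345.9 108.6] 0.6 [0.708 0.104 0.163]
nail_brush [329.2 215.3] 0.62 [0.496 0.137 0.032]
lever_pivot [376.3 182.8] 0.82 [0.557 0.041 0.153]
bin_floor [243.1 197.6] 0.28 [0.535 0.336 0.039]
side ['fovy', 'cx', 'cy', 'world_from_camera', 'shot'] 43.48567037082163 317.29903741960237 186.23637635396702 None
[[0.232, -0.859, 0.456, 1.026], [0.973, 0.208, -0.102, 0.032], [-0.008, 0.467, 0.884, 1.112], [0.0, 0.0, 0.0, 1.0]]
lever_pad [266.6 167. ] 0.57 [0.449 0.044 0.137]
collecting_box [318.8 259.3] 0.7 [0.694 0.106 0.154]
lid_plate [308.1 194.1] 0.97 [0.545 0.118 0.153]
clipper [316.9 257.8] 0.74 [0.691 0.103 0.158]
tweezers [325.1 264.4] 0.62 [0.71  0.115 0.164]
lever_pivot [278.4 220.7] 0.58 [0.59  0.044 0.151]
```

View pics/top0.png

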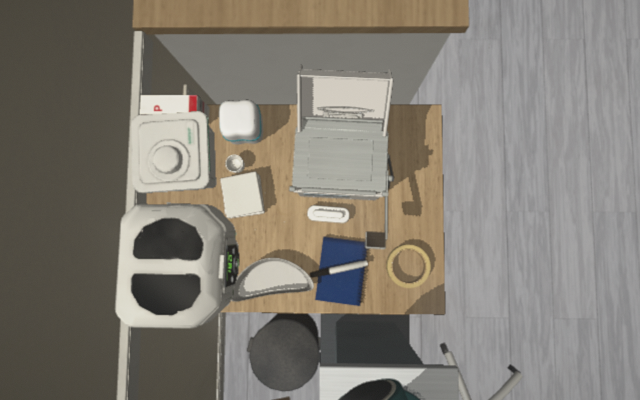

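View pics/side0.png

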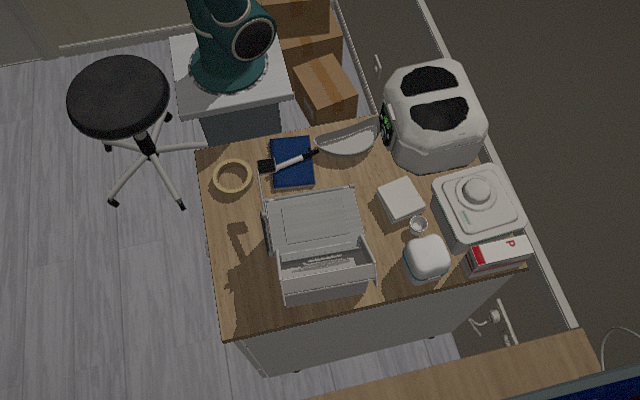

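The top view shows the lever pad as a black square at about (375,239), with its rod running up to the box's right side. The tape is at (409,265) and the brush at (328,214). In the side view the pad is at (266,166), and the clipper and tweezers lie at about (320,260).

```bash
python3 - <<'E'
from h import *
from scipy.spatial.transform import Rotation as R
for c in("top","side"):
    p=read_camera(c); f=K(p); V,U=np.mgrid[0:400,0:640]; d=p["depth"]
    P=np.stack([(U-p["cx"])*d/f,-(V-p["cy"])*d/f,-d,np.ones_like(d)],-1)@p["world_from_camera"].T
    P=P[...,:3]; g=p["image"].max(2)
    m=(d>0)&(g<90)&(abs(P[...,0]-.445)<.04)&(abs(P[...,1]-.045)<.04)&(P[...,2]>.1)&(P[...,2]<.17)
    Q=P[m]; print(c,len(Q),"pad mean",Q.mean(0).round(4),"min",Q.min(0).round(3),"max",Q.max(0).round(3))
    A=np.c_[Q[:,:2],np.ones(len(Q))]; print("slope",np.linalg.lstsq(A,Q[:,2],rcond=None)[0].round(3))
    m=(d>0)&(P[...,2]>.142)&(P[...,2]<.165)&(P[...,0]>.52)&(P[...,0]<.68)&(P[...,1]>-.02)&(P[...,1]<.25)
    r=cv2.minAreaRect((P[m][:,:2]*1000).astype(np.float32)); print("lid rect",r,cv2.boxPoints(r).round(0).tolist())
s=read_state(); print(R.from_rotvec(s["tcp_rot"]).as_matrix().round(3).tolist())
i=cv2.resize(read_camera("top")["image"][80:260,270:430],(800,900))[:,:,::-1]; i=cv2.resize(i,(533,600)); cv2.imwrite("pics/crop.png",i)
E
```

```text
top 253 pad mean [0.4433 0.0423 0.1422] min [0.43  0.024 0.134] max [0.458 0.06  0.15 ]
slope [-0.302  0.019  0.275]
lid rect ((608.7120971679688, 109.2769775390625), (208.28758239746094, 148.86410522460938), 87.4384994506836) [[530.0, 9.0], [678.0, 2.0], [688.0, 210.0], [539.0, 217.0]]
side 266 pad mean [0.4467 0.0438 0.1378] min [0.426 0.024 0.125] max [0.462 0.064 0.146]
slope [-0.336  0.027  0.287]
lid rect ((608.5961303710938, 111.79846954345703), (210.6680145263672, 145.3389892578125), 87.42485046386719) [[531.0, 10.0], [676.0, 3.0], [686.0, 214.0], [541.0, 220.0]]
[[0.907, 0.422, 0.0], [0.422, -0.907, -0.0], [0.0, 0.0, -1.0]]
```

View pics/crop.png

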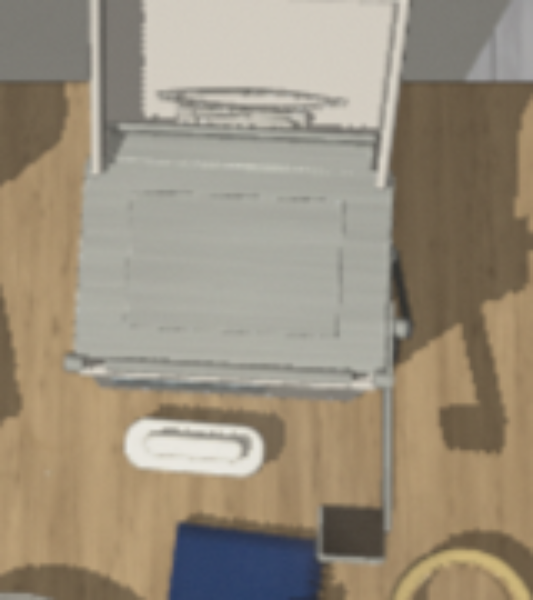

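Call:
play_rows --slide '[[3.5, -4.4, 0.3], [7, -8.8, 0.6], [10.5, -13.2, 0.9], [14, -17.6, 1.2], [17.5, -22, 1.5], [21, -26.4, 1.8], [24.5, -30.8, 2.1], [28, -35.2, 2.4], [31.5, -39.5, 2.7], [35, -44, 3], [38.5, -48.3, 3.3], [42, -52.7, 3.6]]' --delta_rot '[[0, 0, 0.04], [0, 0, 0.08], [0, 0, 0.12], [0, 0, 0.16], [0, 0, 0.2], [0, 0, 0.24], [0, 0, 0.28], [0, 0, 0.32], [0, 0, 0.36], [0, 0, 0.4], [0, 0, 0.44], [0, 0, 0.48]]' --hand 0 --force 40

```text
time: 2.05
tool_pos: [0.4021, -0.1247, 0.213]
tcp_rot: [3.14, -0.073, 0.002]
wrist_force: [0.1, -0.3, 0.2]
width: -0.0
```

Call:
play_rows --slide '[[0.7, -3.4, 0.4], [1.4, -6.8, 0.8], [2.1, -10.2, 1.2], [2.8, -13.6, 1.8], [3.5, -17, 2.3], [3.5, -17, 2.3], [3.5, -17, 2.3], [3.5, -17, 2.3]]' --delta_rot '[[0, 0, 0], [0, 0, 0], [0, 0, 0], [0, 0, 0], [0, 0, 0], [0, 0, 0], [0, 0, 0], [0, 0, 0]]'

```text
time: 2.72
tool_pos: [0.4449, 0.0433, 0.19]
tcp_rot: [3.14, -0.072, 0.002]
wrist_force: [-0.4, -0.8, -0.5]
width: -0.002
```

```bash
python3 - <<'E'
from h import *
s=read_state(); print(s["time"],s["tool_pos"],s["tcp_rot"],s["q"].round(2),s["wrist_force"].round(2))
p=read_camera("side"); cv2.imwrite("pics/s1.png",cv2.resize(p["image"][100:300,160:420,::-1],(780,600)))
E
```

```text
2.7167 [0.44493278 0.04327172 0.1900298 ] [ 3.13969631e+00 -7.16223203e-02  1.97367171e-03] [ 0.04 -0.14  2.13 -0.    1.16  1.66] [-0.4  -0.84 -0.49]
```

View pics/s1.png

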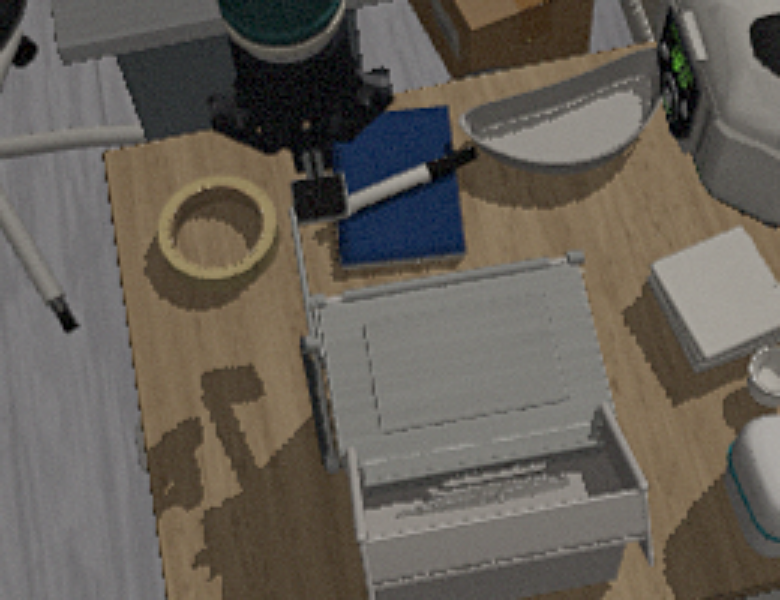

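The fingers are centred above the black pad (crop (318,195)). Next I go down to first contact.

Call:
play_rows --slide '[[0, 0, 0.8], [0, 0, 1.6], [0, 0, 2.4], [0, 0, 3.2], [0, 0, 3.7], [0, 0, 4.1], [0, 0, 4.3], [0, 0, 4.5], [0, 0, 4.7]]' --delta_rot '[[0, 0, 0], [0, 0, 0], [0, 0, 0], [0, 0, 0], [0, 0, 0], [0, 0, 0], [0, 0, 0], [0, 0, 0], [0, 0, 0]]'

```text
time: 3.52
tool_pos: [0.4456, 0.0427, 0.1438]
tcp_rot: [3.14, -0.074, 0.004]
wrist_force: [-2.0, -0.8, 5.2]
width: -0.002
```

Call:
play_rows --slide '[[-0.1, 0, 0.4], [-0.2, 0, 0.8], [-0.3, 0, 1.3], [-0.4, 0, 1.8], [-0.5, 0, 2.3], [-0.6, 0, 2.8], [-0.7, 0, 3.3], [-0.8, 0, 3.8], [-0.8, 0, 4.3], [-0.8, 0, 4.8], [-0.8, 0, 5.3], [-0.8, 0, 5.8]]' --delta_rot '[[0, 0, 0], [0, 0, 0], [0, 0, 0], [0, 0, 0], [0, 0, 0], [0, 0, 0], [0, 0, 0], [0, 0, 0], [0, 0, 0], [0, 0, 0], [0, 0, 0], [0, 0, 0]]'

```text
time: 4.52
tool_pos: [0.4383, 0.043, 0.0855]
tcp_rot: [3.14, -0.074, 0.005]
wrist_force: [1.2, -0.3, 4.5]
width: -0.0
```

Call:
play_rows --slide '[[0, 0, 0.4], [0, 0, 0.8], [0, 0, 1.1], [0.05, 0, 1.3], [0.1, 0, 1.5], [0.1, 0, 1.6], [0.1, 0, 1.7], [0.1, 0, 1.7]]' --delta_rot '[[0, 0, 0], [0, 0, 0], [0, 0, 0], [0, 0, 0], [0, 0, 0], [0, 0, 0], [0, 0, 0], [0, 0, 0]]'

```text
time: 5.18
tool_pos: [0.4384, 0.0429, 0.0706]
tcp_rot: [3.139, -0.073, 0.0]
wrist_force: [-10.7, 0.2, 24.8]
width: -0.002
```

The force has jumped to 25 N at z=0.0706, so the lever is on its stop. Now I check the instruments.

```bash
python3 - <<'E'
from h import *
p=read_camera("side"); a=cv2.resize(p["image"][100:320,200:420,::-1],(600,600)); cv2.imwrite("pics/s2.png",a)
q=read_camera("top"); cv2.imwrite("pics/t2.png",cv2.resize(q["image"][50:270,270:430,::-1],(436,600)))
for t in("clipper","tweezers"):
    for w in(p,q):
        for r in landmark_of(t,w)[:2]:
            u,v=r["at"]; print(t,np.round(r["at"]),round(r["conf"],2),px2w(w,u,v,med(w,u,v)).round(3))
s=read_state(); print(s["time"],s["wrist_force"].round(1),s["tool_pos"].round(4))
E
```

```text
clipper [313. 227.] 0.63 [0.566 0.122 0.022]
tweezers [315. 251.] 0.62 [0.622 0.113 0.011]
5.4833 [-10.7  -1.3  23.7] [0.4384 0.0429 0.0706]
```

View pics/s2.png

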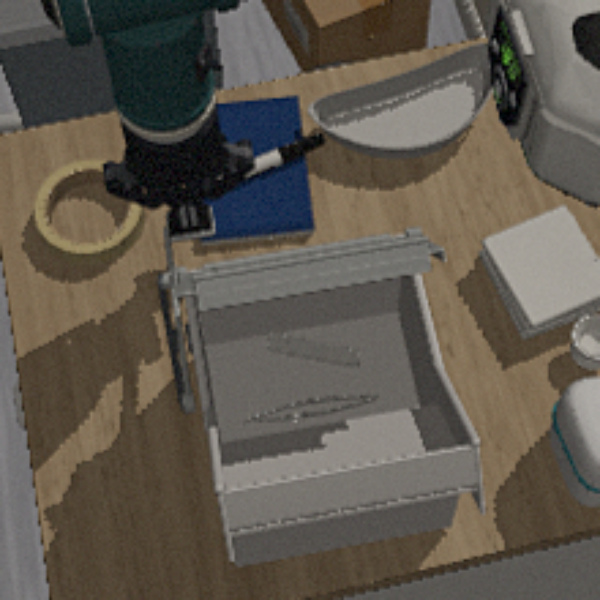

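View pics/t2.png

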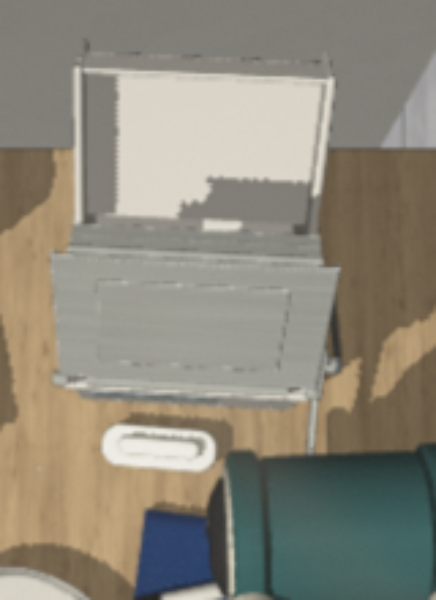

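The side view shows the lid fully up, with the clipper (315,348) and tweezers (310,407) on the bin floor at z about 0.01–0.02. Now the lever comes up slowly.

Call:
play_rows --slide '[[0, 0, -0.2], [0, 0, -0.4], [-0.02, 0, -0.6], [-0.04, 0, -0.8], [-0.06, 0, -1.0], [-0.08, 0, -1.2], [-0.1, 0, -1.4], [-0.1, 0, -1.6], [-0.1, 0, -1.8], [-0.1, 0, -2.0], [-0.1, 0, -2.2], [-0.1, 0, -2.4]]' --delta_rot '[[0, 0, 0], [0, 0, 0], [0, 0, 0], [0, 0, 0], [0, 0, 0], [0, 0, 0], [0, 0, 0], [0, 0, 0], [0, 0, 0], [0, 0, 0], [0, 0, 0], [0, 0, 0]]'

```text
time: 6.48
tool_pos: [0.4375, 0.0429, 0.0948]
tcp_rot: [3.139, -0.073, 0.001]
wrist_force: [-3.8, 0.1, 3.3]
width: -0.001
```

Call:
play_rows --slide '[[0, 0, -0.2], [0, 0, -0.4], [0, 0, -0.6], [0, 0, -0.8], [0.05, 0, -1.0], [0.1, 0, -1.2], [0.1, 0, -1.4], [0.15, 0, -1.6], [0.2, 0, -1.8], [0.2, 0, -2.0], [0.25, 0, -2.2], [0.3, 0, -2.4]]' --delta_rot '[[0, 0, 0], [0, 0, 0], [0, 0, 0], [0, 0, 0], [0, 0, 0], [0, 0, 0], [0, 0, 0], [0, 0, 0], [0, 0, 0], [0, 0, 0], [0, 0, 0], [0, 0, 0]]'

```text
time: 7.48
tool_pos: [0.4405, 0.0428, 0.1191]
tcp_rot: [3.139, -0.073, 0.001]
wrist_force: [-2.0, 0.5, 4.2]
width: -0.001
```

Call:
play_rows --slide '[[0.05, 0, -0.15], [0.1, 0, -0.3], [0.1, 0, -0.45], [0.15, 0, -0.6], [0.2, 0, -0.75], [0.25, 0, -0.9], [0.3, 0, -1.05], [0.3, 0, -1.2], [0.35, 0, -1.35], [0.4, 0, -1.5], [0.4, 0, -1.65], [0.45, 0, -1.8]]' --delta_rot '[[0, 0, 0], [0, 0, 0], [0, 0, 0], [0, 0, 0], [0, 0, 0], [0, 0, 0], [0, 0, 0], [0, 0, 0], [0, 0, 0], [0, 0, 0], [0, 0, 0], [0, 0, 0]]'

```text
time: 8.48
tool_pos: [0.4456, 0.0426, 0.1375]
tcp_rot: [3.139, -0.074, 0.003]
wrist_force: [-0.3, -0.1, 4.2]
width: -0.001
```

Call:
play_rows --slide '[[0, 0, -0.08], [0, 0, -0.16], [0.05, 0, -0.24], [0.05, 0, -0.32], [0.1, 0, -0.4], [0.1, 0, -0.48], [0.1, 0, -0.56], [0.1, 0, -0.64], [0.1, 0, -0.72], [0.1, 0, -0.8], [0.1, 0, -0.88], [0.1, 0, -0.96]]' --delta_rot '[[0, 0, 0], [0, 0, 0], [0, 0, 0], [0, 0, 0], [0, 0, 0], [0, 0, 0], [0, 0, 0], [0, 0, 0], [0, 0, 0], [0, 0, 0], [0, 0, 0], [0, 0, 0]]'

```text
time: 9.48
tool_pos: [0.4468, 0.0426, 0.1473]
tcp_rot: [3.14, -0.073, 0.004]
wrist_force: [3.4, -0.5, 3.3]
width: -0.005
```

Call:
play_rows --slide '[[0, 0, -0.06], [0, 0, -0.12], [0, 0, -0.18], [0, 0, -0.24], [0, 0, -0.3], [0, 0, -0.36], [0, 0, -0.42], [0, 0, -0.48], [0, 0, -0.54], [0, 0, -0.6], [0, 0, -0.66], [0, 0, -0.72]]' --delta_rot '[[0, 0, 0], [0, 0, 0], [0, 0, 0], [0, 0, 0], [0, 0, 0], [0, 0, 0], [0, 0, 0], [0, 0, 0], [0, 0, 0], [0, 0, 0], [0, 0, 0], [0, 0, 0]]'

```text
time: 10.48
tool_pos: [0.4466, 0.0427, 0.1544]
tcp_rot: [3.14, -0.073, 0.003]
wrist_force: [-0.1, -0.2, 0.7]
width: -0.004
```

Contact is gone (0.7 N), so I retreat upward and away from the box, then check.

Call:
play_rows --slide '[[0, 0, -0.5], [0, 0, -1.5], [0, 0, -3], [0, 0, -5], [0, 2, -7], [0, 5, -8], [0, 8, -8], [0, 11, -8], [0, 14, -8], [0, 17, -8], [0, 17, -8], [0, 17, -8]]' --delta_rot '[[0, 0, 0], [0, 0, 0], [0, 0, 0], [0, 0, 0], [0, 0, 0], [0, 0, 0], [0, 0, 0], [0, 0, 0], [0, 0, 0], [0, 0, 0], [0, 0, 0], [0, 0, 0]]'

```text
time: 11.48
tool_pos: [0.4386, -0.1284, 0.2356]
tcp_rot: [3.139, -0.079, 0.005]
wrist_force: [-0.6, 1.1, -0.4]
width: 0.002
```

```bash
python3 - <<'E'
from h import *
for c in("top","side"):
    p=read_camera(c); save(p,c+"3.png"); f=K(p); V,U=np.mgrid[0:400,0:640]; d=p["depth"]
    P=(np.stack([(U-p["cx"])*d/f,-(V-p["cy"])*d/f,-d,np.ones_like(d)],-1)@p["world_from_camera"].T)[...,:3]; g=p["image"].max(2)
    m=(d>0)&(g<90)&(abs(P[...,0]-.445)<.04)&(abs(P[...,1]-.045)<.04)&(P[...,2]>.05)&(P[...,2]<.17)
    print(c,m.sum(),"pad",P[m].mean(0).round(4))
    m=(abs(P[...,0]-.61)<.05)&(abs(P[...,1]-.11)<.06); print("lid z",np.percentile(P[m][:,2],[5,50,95]).round(4))
    m=(abs(P[...,0]-.655)<.01)&(abs(P[...,1]-.11)<.06); print("lid rear z",np.median(P[m][:,2]).round(4))
s=read_state(); print(s["time"],s["wrist_force"].round(1),s["tool_pos"].round(3))
E
```

```text
top 253 pad [0.4433 0.0422 0.1423]
lid z [0.1526 0.1556 0.1582]
lid rear z 0.154
side 265 pad [0.4467 0.0438 0.138 ]
lid z [0.1497 0.1532 0.1561]
lid rear z 0.1518
11.5833 [-0.2  0.6 -0.4] [ 0.439 -0.127  0.235]
```

View pics/side3.png

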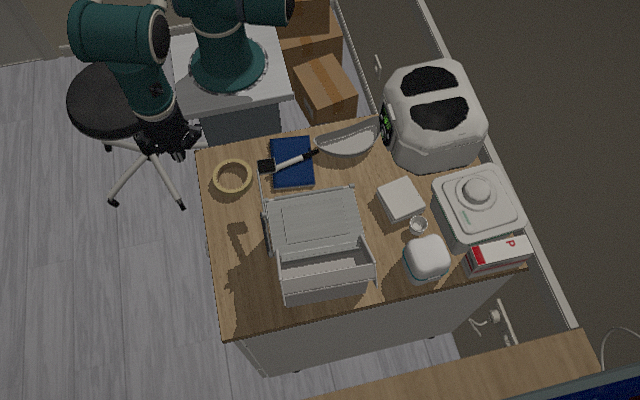

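View pics/top3.png

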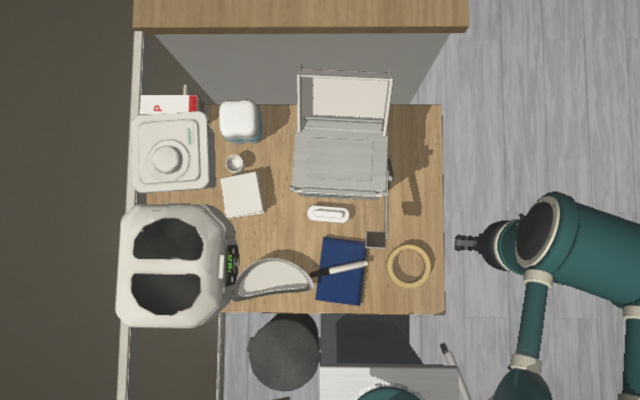

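The lid is shut (top view (340,160)), the pad is back at (375,239), the chute is empty, and the bystanders look unmoved. I'm handing the job in.

```bash
python3 -c "
from workcell import *
print(finish_job())"
```

```text
the job is handed in; nothing more can be done
None
```

The job is done and handed in at about 11.6 s of the 40 s allowed. I pressed the lever pad onto its stop with the closed fingertips; the force read about 25 N there. I held it while both instruments slid in, then let the lever up over about 5 s.

- **Instruments:** with the lid open, the side camera showed the clipper and the tweezers on the bin floor. The network reported no landmark for either instrument in the top view, where the raised lid covers the bin. The chute was empty in the final pictures.
- **Lid and lever:** after the release, the pad was back within 1 mm of its rest position, and the lid lay flat at about 0.15 m, fully closed. The fingertips were still carrying about 3 to 4 N as the lid reached its closed position, so it did not slam as far as I could measure.
- **Everything else:** in the final pictures the bystanders looked unmoved, judged by eye only. The gripper was clear of everything and the wrist force was near zero.

No check failed. The top and side cameras differed by about 4 mm on the pad's height, both before and after the move.

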